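Weigh a specimen carrier on the bench spring balance

TASK

Lift the specimen carrier by its orange grip and hang its bar centrally in both prongs of the spring balance's hook, without knocking or wrenching the hook. Ease it down slowly until the spring carries the whole weight and only then let go, so that the red pointer creeps to its reading: it must never drop or kick back faster than about 5 cm/s, nor run into the red mark at the bottom of the scale. Leave the carrier hanging still and clear of the bench, and the bottle, eyepiece and green puck where they stood.

Things in the scene. Friction and masses are not known exactly. Their poses are not given: they have to be found in the camera images.
- carrier: Loose carrier: open aluminium tray 104 (x) by 90 (y) by 35 mm high with red and black specimen mounts, under a dark wire bail: uprights at x = +-49 mm and a straight cross bar along x, 6 mm wire, centre line 105 mm above the underside (70 mm over the tray rim). Orange grip block on the bar. Same when turned by half. Mass unknown, 0.3 to 0.8 kg. Origin: centre of the underside, z up
- bar_mid (a point): Middle of the carrier's cross bar, 105 mm above the tray's underside, on the bar's centre line
- grip_mid (a point): Point to grasp inside the carrier's orange grip block, 143 mm above the tray's underside. The block is 14 mm along the carrier's x (the width to pinch), 24 mm along its y, and reaches from 104 to 160 mm above the underside
- scale: Spring balance, fixed to the bench. Origin: on the bench right under the hook, z up. White column 60 x 50 mm, 340 mm high, centred 190 mm from the origin toward its own -y, on a 150 x 150 mm base; white graduated plates on its +x and -x faces. A sprung carriage with red pointer tabs carries the hook out from the column toward +y
- hook_seat (a point): Where the middle of the hung bar belongs: midway between the two prongs, at the bar's centre line when it rests in them; 228 mm above the bench unloaded, goes down with the pointer. Axes as scale. Prongs: dark 7 mm wire along y at x = +-20 mm, flat seat from y = -8 to 8 mm, underside 10 mm below this point, behind it rising to 11 mm above it from y = -22 mm back to the column
- hook_tip (a point): Midway between the free ends of the two prongs, on their centre lines: 24 mm toward the scale's +y from the seat point and 13.5 mm above it; the wire's top is 17 mm above the seat point. The bar comes in over these tips from +y, parallel to the scale's x, with the tray passing below the prongs, and is lowered into the seat
- pointer (a joint): Downward travel of hook and pointer in m, 0 unloaded, stop at 0.125, red mark at 0.115. The spring gives 12.5 mm per newton of load (80 N/m), lightly damped (4 N s/m); the moving carriage weighs 0.12 kg and is already balanced at 0
- bottle: Amber bottle, 48 mm diameter, 100 mm high, origin at its underside. Bystander
- eyepiece: Black microscope eyepiece standing up, 42 mm diameter, 60 mm high, origin at its underside. Bystander
- puck: Green specimen puck, 38 mm diameter, 22 mm high, origin at its underside. Bystander

How it is judged:
By the outcome, as a careful person would: the job done as asked, in the order asked, and still so for the second after the job is handed in, with the robot touching nothing.
It also fails if it takes over 59 s, if anything falls off the work surface, if the arm or the gripper's body presses on something with over 40 N, if the wrist force passes 120 N, or if a joint passes its speed limit or range.

ROBOT

A 7-joint arm with a two-finger parallel gripper is mounted at the origin on the work surface. World frame = base frame: x ahead of the robot, y to its left, z up, the work surface at z = 0. Lengths are in m, angles in rad, forces in N, time in s.
With the tool pointing down it reaches from about 0.4 to 0.85 m from the base axis. Payload 6.9 kg.
Tool frame: the origin (TCP) lies midway between the tips of the shut fingers; the grasp point (between the pads) lies robot.tcp_to_grasp behind it (robot.tcp_to_grasp is the distance from the TCP to the grasp point, in m); z points along the fingers, y is the line along which they close (so a half turn about z gives the same grasp; the last joint's range is limited). The gripper opens to 85 mm and grips with 20 to 120 N. Pads are 22 mm wide; open, the fingers measure 114 mm over their backs; the gripper's body (76 mm by 85 mm) begins 54 mm behind the grasp point. The pads swing forward as they close: fully open they stand 13 mm farther back than shut.
Start: joints at [1.214, 0.507, -0.238, 1.5, 0.126, 1.149, -0.155], TCP at [0.278, -0.56, 0.231] pointing down, gripper open.
Joint ranges: [-3.08, 3.08], [-0.24, 2.05], [-1.43, 1.35], [0, 2.5], [-1.52, 4.66], [0.17, 1.96], [-2.89, 2.89]. Speed limits (rad/s): [2.39, 2.39, 3.14, 3.14, 3.14, 3.14, 3.14].

INTERFACE

Orientations are given as a rotation vector (axis times angle).
In Python, from plant import robot, hand, ik, status, viewer, workorder gives the robot as it stands. Calls block until the motion is done:
- robot.move_ptp(position, orientation): joint-space move of the TCP to a pose.
- robot.move_linear(position, rotation=None, rate=0.15, stop_force=None): straight line of the TCP; rotation=None keeps the orientation; rate is the mean speed in m/s. With stop_force (N) it stops when the force on the tool has changed by that much, and returns True; else False.
- robot.movej(angles): joint-space move.
- hand.open_jaws() and hand.close(): open the fingers fully, or close them until they stop; the grip force is fixed at half the most.
- robot.pause(seconds).
- ik(position, orientation): joint angles nearest the present ones, or None.
- status.get_obs(): the state.
- viewer.snapshot(name): name is "side" or "top" or "wrist"; returns the picture (480x640x3 uint8, red, green, blue); there is no depth.
- viewer.camera_info(name): a dict with "fx", "fy", "cx", "cy" (pixels), "R" (3x3) and "t" (3): a world point X has camera coordinates R X + t. Camera axes: x right, y down, z forward; pixel columns grow to the right and rows downward; lengths in m; the calibration is good to about 2 mm. The wrist camera is an equidistant fisheye: a pixel r from the principal point sees the ray r / f radians off the axis. A picture is of the moment at which its call begins: read the wrist's pose just before it. camera_info takes no time and is no camera call; for the wrist camera it gives the pose at the moment of the call.
A pose or a line that the arm cannot do raises robot.Unreachable and nothing moves.
- workorder.sign_off(): hands the job in; it is judged then, once.
The state is a dict: "time_s": time; "qpos": joint angles; "qd": joint speeds; "joint_torque": joint torques, N m; "ee_pos": TCP position; "orientation": TCP orientation; "contact_force": force on the tool from outside, world axes, zero at the start; "ft_torque": the same for the moment, N m; "width": finger opening in m; "grip_force": force on a finger pad.
Only numpy, scipy, OpenCV 4.12 (cv2) and the standard library are available. Lean on these libraries where they do the work, as an engineer would, in place of code of your own. Each camera call takes 0.05 s, during which the arm holds its last target. There are 200 camera calls.

## Working session

There is one attempt and no reset: what is moved stays moved. The work goes in short steps, each a Python script; the robot and the scene stay as the last script left them, time stands still between calls to the robot, and variables do not carry over. Pictures are saved under pics/ and viewed, at most 14 in all, crops included, and the job is handed in when it is done.

```bash
ls; mkdir -p pics; python3 - <<'E'
from plant import robot, hand, ik, status, viewer
import cv2, numpy as np
for n in ("side","top","wrist"):
    im=viewer.snapshot(n); cv2.imwrite(f"pics/{n}0.png",im[:,:,::-1])
    c=viewer.camera_info(n); print(n,{k:np.round(v,4).tolist() for k,v in c.items() if k!='name' and not isinstance(v,str)})
s=status.get_obs(); print(s, robot.tcp_to_grasp)
E
```

```text
pics
side {'fx': 623.0463, 'fy': 623.0463, 'cx': 312.4991, 'cy': 242.7545, 'R': [[-0.8747, -0.4846, 0.0079], [-0.321, 0.5673, -0.7584], [0.363, -0.6659, -0.6518]], 't': [0.5661, 0.2766, 0.947]}
top {'fx': 550.0728, 'fy': 550.0728, 'cx': 316.6361, 'cy': 244.8254, 'R': [[-0.0022, -0.9994, -0.0345], [-0.9994, 0.0034, -0.0339], [0.034, 0.0344, -0.9988]], 't': [0.0804, 0.5899, 1.0606]}
wrist {'fx': 371.6483, 'fy': 371.6483, 'cx': 320.135, 'cy': 240.7831, 'R': [[0.4456, -0.8953, -0.0005], [-0.8521, -0.4243, 0.3064], [-0.2745, -0.136, -0.9519]], 't': [-0.6239, -0.04, 0.3801]}
{'time_s': 0.15, 'qpos': array([ 1.21450637,  0.50815512, -0.23753599,  1.50089072,  0.12569986,
        1.14892963, -0.15480081]), 'qd': array([ 0.00016508, -0.00225674, -0.00045019, -0.00244845,  0.00060472,
       -0.00133699, -0.0014788 ]), 'joint_torque': array([-2.58887871e-03, -6.21015072e+01, -2.18960345e+00, -2.49839938e+01,
        1.26383646e-02,  9.12135118e-03,  2.47341582e-06]), 'ee_pos': array([ 0.27823422, -0.55922086,  0.23062709]), 'orientation': array([-3.05690467e+00, -7.18637974e-01,  5.43273249e-04]), 'contact_force': array([0.4725383 , 0.29353123, 0.27732188]), 'ft_torque': array([-0.02188316,  0.00487805,  0.00956988]), 'grip_force': 0.0, 'width': 0.08514414145682084} 0.0187
```

View pics/side0.png

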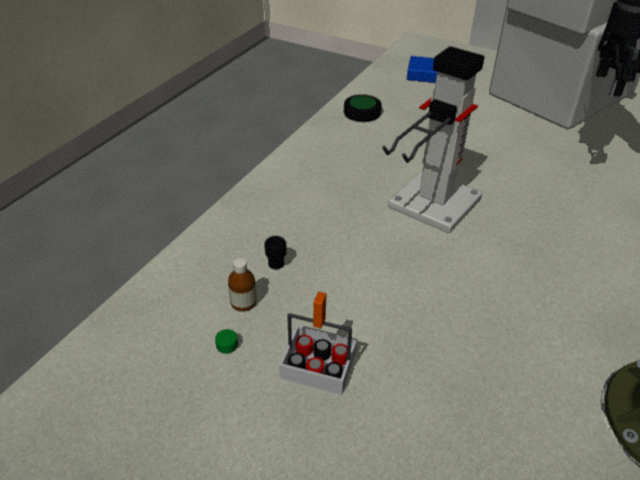

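View pics/top0.png

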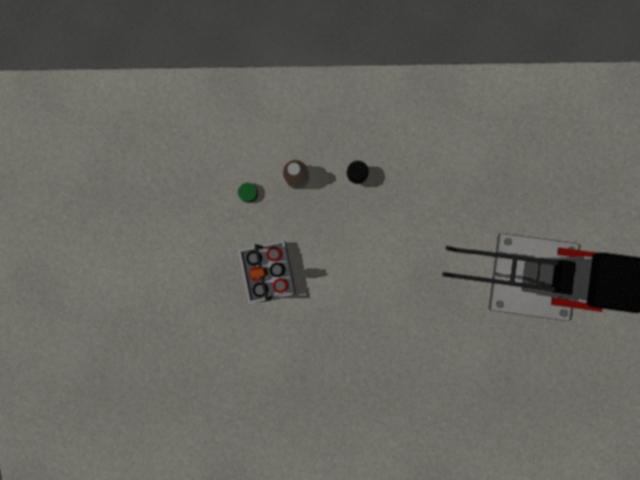

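The side view shows the carrier at about (318,345) with its grip at (320,310), and the prong tips at (386,151) and (407,157). In the top view the grip is at (258,272) and the prong tips at (446,248) and (444,275). The bystanders stand at larger x, and the scale's column lies between the arm and the carrier.

```bash
cat > h.py <<'E'
import numpy as np, cv2
def ray(c,uv):
    R=np.array(c["R"]);t=np.array(c["t"])
    d=R.T@np.array([(uv[0]-c["cx"])/c["fx"],(uv[1]-c["cy"])/c["fy"],1.])
    return -R.T@t,d/np.linalg.norm(d)
def plane(c,uv,z):
    o,d=ray(c,uv); return o+d*(z-o[2])/d[2]
def tri(r1,r2):
    (a,d),(b,e)=r1,r2
    s,t=np.linalg.lstsq(np.c_[d,-e],b-a,rcond=None)[0]
    p,q=a+s*d,b+t*e
    return (p+q)/2,np.linalg.norm(p-q)
def orange(im):
    h=cv2.cvtColor(im,cv2.COLOR_RGB2HSV)
    m=cv2.inRange(h,(5,180,90),(16,255,255))
    n,l,s,c=cv2.connectedComponentsWithStats(m)
    i=1+np.argmax(s[1:,4]); return c[i],s[i],l==i
E
python3 - <<'E'
from h import *
from plant import viewer
T,S=viewer.camera_info("top"),viewer.camera_info("side")
rd=lambda n:cv2.imread(n)[:,:,::-1].copy()
top,side=rd("pics/top0.png"),rd("pics/side0.png")
ct,st,_=orange(top); cs,ss,_=orange(side); print("orange",ct,st,cs,ss)
print("grip tri",tri(ray(T,ct),ray(S,cs)), "top plane .16",plane(T,ct,.155))
# tray: bright pixels in top
g=cv2.cvtColor(top,cv2.COLOR_RGB2GRAY)
hsv=cv2.cvtColor(top,cv2.COLOR_RGB2HSV)
roi=np.zeros_like(g);roi[232:312,230:308]=1
print("gray tray vs bench",g[298,262],top[250,290],top[290,293],top[320,262],g[262,455])
# prongs
for r in ((240,262),(262,285)):
    P=[]
    for u in range(438,500):
        col=g[r[0]:r[1],u].astype(float); w=np.clip(np.median(col)-15-col,0,None)
        if w.sum()>15: P.append((u,r[0]+(w*np.arange(len(w))).sum()/w.sum(),w.sum()))
    P=np.array(P); print(P[:4].round(1).tolist(),P[-1].round(1)); k=np.polyfit(P[6:35,0],P[6:35,1],1)
    tip=(P[0,0],P[0,1]); print("tip",plane(T,tip,.2415)); 
    a=plane(T,(460,np.polyval(k,460)),.236);b=plane(T,(484,np.polyval(k,484)),.239); print("dir",a,b,np.degrees(np.arctan2(*(a-b)[:2])))
c=cv2.resize(top[225:320,225:315],None,fx=6,fy=6,interpolation=cv2.INTER_CUBIC)
d=cv2.resize(side[125:225,360:490],None,fx=5,fy=5,interpolation=cv2.INTER_CUBIC)
d=cv2.resize(d,None,fx=1,fy=1)
cv2.imwrite("pics/c1.png",c[:,:,::-1]);cv2.imwrite("pics/d1.png",d[:,:,::-1])
cs_=cv2.resize(top[225:325,430:560],None,fx=6,fy=5.7,interpolation=cv2.INTER_CUBIC);cv2.imwrite("pics/e1.png",cs_[:,:,::-1])
E
```

```text
orange [255.97115385 272.78846154] [250 269  14  10 104] [318.1875     309.26041667] [313 292  13  36 288]
grip tri (array([0.53862616, 0.17909822, 0.13932849]), np.float64(0.001426794661295527)) top plane .16 [0.5382409  0.17651605 0.155     ]
gray tray vs bench 93 [61 60 56] [56 55 57] [111 110 103] 114
[[445.0, 247.3, 38.0], [446.0, 247.5, 150.0], [447.0, 247.6, 237.0], [448.0, 247.8, 269.0]] [499.  254.4 215. ]
tip [ 0.57786568 -0.12410166  0.2415    ]
dir [ 0.57385261 -0.14786207  0.236     ] [ 0.56925609 -0.18326369  0.239     ] 7.397848016955333
[[442.0, 273.8, 73.0], [443.0, 273.9, 186.0], [444.0, 273.8, 240.0], [445.0, 274.0, 264.0]] [499.  279.8 272. ]
tip [ 0.53776378 -0.11918657  0.2415    ]
dir [ 0.53405328 -0.1474261   0.236     ] [ 0.52916546 -0.18276629  0.239     ] 7.874489844788423
```

View pics/c1.png

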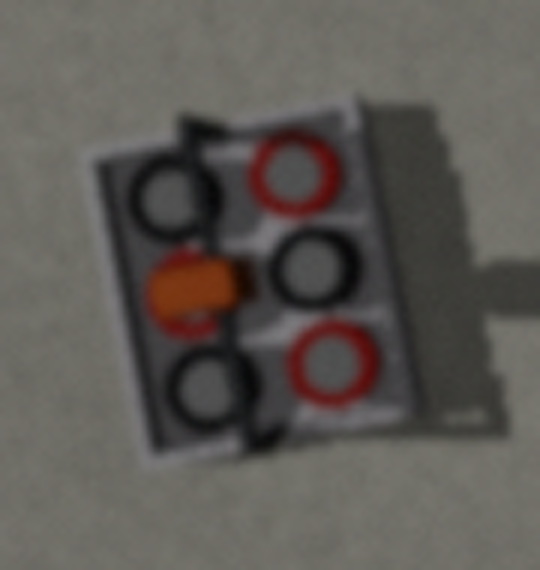

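View pics/e1.png

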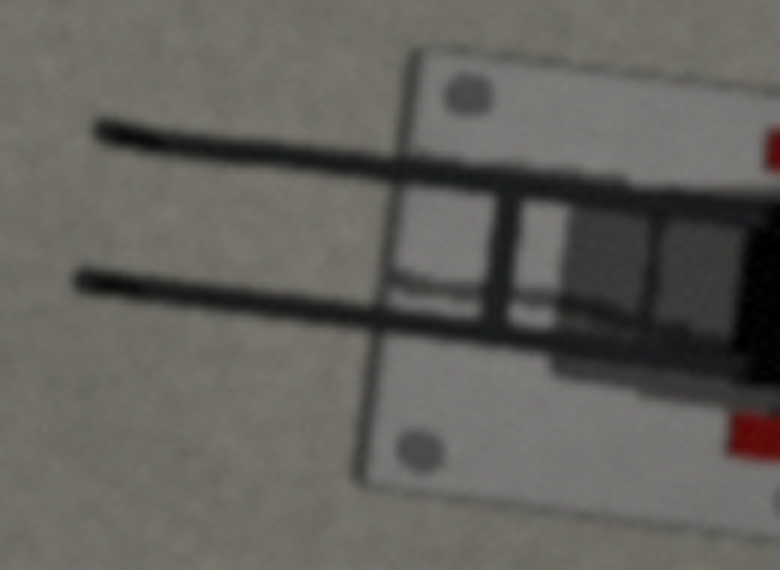

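```bash
cat >> h.py <<'E'
from scipy.spatial.transform import Rotation
def ori(deg):  # tool down, tool y along heading deg
    a=np.radians(deg); y=np.array([np.cos(a),np.sin(a),0]); z=np.array([0,0,-1.])
    return Rotation.from_matrix(np.c_[np.cross(y,z),y,z]).as_rotvec()
E
python3 - <<'E'
from h import *
from plant import viewer,ik
T,S=viewer.camera_info("top"),viewer.camera_info("side")
yaw=lambda v:np.degrees(np.arctan2(v[1],v[0]))
f=lambda u,v:(225+u/6-.4,225+v/6-.4)
a,b=plane(T,f(187,125),.105),plane(T,f(257,447),.105)
print("bar top",a,b,(a+b)/2,np.linalg.norm(a-b),yaw(a-b))
for p in (((97,152),(150,460)),((357,97),(412,415))):
    a,b=[plane(T,f(*q),.035) for q in p]; print("tray edge",a,b,np.linalg.norm(a-b),yaw(a-b))
a,b=plane(S,(289,316.5),.105),plane(S,(350.5,327),.105)
print("bar side",a,b,(a+b)/2,np.linalg.norm(a-b),yaw(b-a) )
g=lambda u,v:(430+u/6-.4,225+v/5.7-.4)
a,b=plane(T,g(413,50),.012),plane(T,g(360,482),.012);print("base edge",np.linalg.norm(a-b),yaw(a-b),(a+b)/2)
print("tips tri",tri(ray(T,(445.5,247.4)),ray(S,(386,151))),tri(ray(T,(442.7,273.8)),ray(S,(407,157))),)
for y in (12,-168):
  for p in ((.54,.177,.45),(.54,.177,.13)): print(y,ik(p,ori(y)))
for y in (-7.2,172.8): print(y,ik((.555,-.145,.26),ori(y)))
print(ik((.278,-.56,.45),np.array([-3.0569,-.7186,0])))
E
```

```text
bar top [0.58618721 0.18422414 0.105     ] [0.49065116 0.16323855 0.105     ] [0.53841918 0.17373135 0.105     ] 0.09781376585149312 12.38891529228046
tray edge [0.57999515 0.22325464 0.035     ] [0.48201588 0.20607065 0.035     ] 0.09947474763725825 9.947591756446547
tray edge [0.59725698 0.1400796  0.035     ] [0.49626041 0.12260852 0.035     ] 0.102496563572392 9.814290082585517
bar side [0.58645673 0.18652145 0.105     ] [0.49360613 0.15903655 0.105     ] [0.54003143 0.172779   0.105     ] 0.09683312105561925 -163.51061073610146
base edge 0.14676009565047332 -7.322271982764947 [ 0.5381986  -0.26251991  0.012     ]
tips tri (array([ 0.57566826, -0.12662579,  0.23720321]), np.float64(0.004672024216713795)) (array([ 0.53509139, -0.12148009,  0.24066254]), np.float64(0.005578938077546761))
12 [ 0.30322847  0.52866105 -1.29579516  1.18635186  0.51796845  1.76896985
 -0.63057973]
12 [ 0.14026304  0.62124168 -0.80617037  1.78666993  0.53546448  0.96701727
 -0.67833454]
-168 [-0.95588995  0.50217186  1.15186813  1.20341668 -0.4596058   1.70327999
 -2.85256827]
-168 [-0.98653946  0.80026289  1.15086825  1.80094718 -0.81994951  1.11105518
 -2.47409019]
-7.2 [ 0.62215695  0.45022247 -0.63427965  1.58944302  0.28093296  1.19474327
 -0.19411686]
172.8 [-0.42746565  0.63089567  1.15196633  1.60282097 -0.59313527  1.30194202
 -2.45057904]
[ 1.19887512  0.44376496 -0.24613327  1.01948092  0.10507439  1.69072253
 -0.1207889 ]
```

View pics/d1.png

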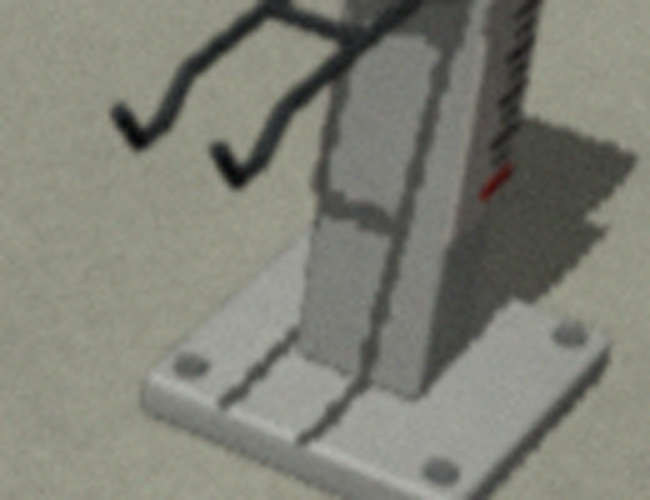

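The side crop shows the tips at about (382.6,146.6) and (403,154.6) in full-image pixels, and the seat bottoms at about (388,154.6) and (407.4,162). My earlier side pixels were the seat bottoms, so I'll re-triangulate. I'll also move above the carrier.

```bash
python3 - <<'E'
from h import *
from plant import viewer,ik,robot,status
T,S=viewer.camera_info("top"),viewer.camera_info("side")
print("tips tri",tri(ray(T,(445.7,247.4)),ray(S,(383,147))),tri(ray(T,(442.9,273.8)),ray(S,(403.3,154.9))))
robot.move_linear((.278,-.56,.45),rate=.25)
robot.move_ptp((.5385,.1735,.40),ori(11))
robot.move_linear((.5385,.1735,.30),rate=.2)
robot.pause(.2)
s=status.get_obs();print(s["time_s"],s["ee_pos"],s["contact_force"])
c=viewer.camera_info("wrist");im=viewer.snapshot("wrist");np.save("w.npy",{k:np.array(v) for k,v in c.items() if k in("fx","fy","cx","cy","R","t")},allow_pickle=True)
cv2.imwrite("pics/w1.png",im[:,:,::-1])
E
```

```text
tips tri (array([ 0.57797359, -0.12410321,  0.2459014 ]), np.float64(0.0008825661839758634)) (array([ 0.53814481, -0.1197161 ,  0.24490363]), np.float64(0.0008424894037604424))
4.775 [0.53887341 0.17406408 0.30131923] [-0.12255199 -0.33391761  0.00550147]
```

View pics/w1.png

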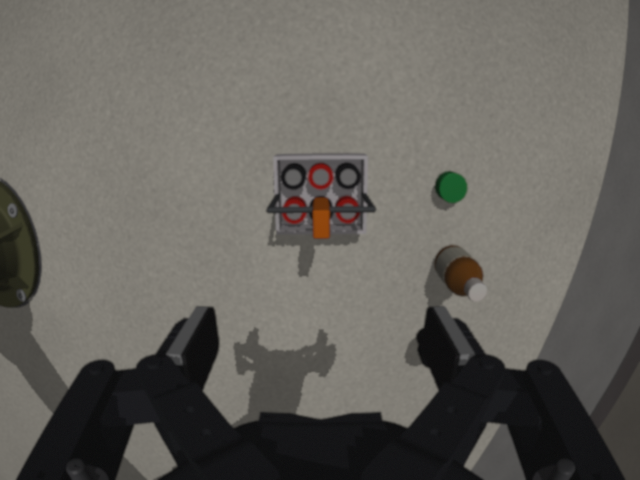

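The wrist view shows the bar from about (270,210) to (372,210), the upper tray rim from (276,155) to (366,155), and the grip at (321,220). The carrier looks square to the tool.

```bash
cat >> h.py <<'E'
def wplane(c,uv,z):
    d=np.array([uv[0]-c["cx"],uv[1]-c["cy"]],float);r=np.hypot(*d);th=r/c["fx"]
    v=np.array([*(d/r*np.sin(th)),np.cos(th)]);R=np.array(c["R"]);o=-R.T@np.array(c["t"]);v=R.T@v
    return o+v*(z-o[2])/v[2]
E
python3 - <<'E'
from h import *
c=np.load("w.npy",allow_pickle=True).item(); im=cv2.imread("pics/w1.png")[:,:,::-1].copy()
g=cv2.cvtColor(im,cv2.COLOR_RGB2GRAY)
yaw=lambda v:np.degrees(np.arctan2(v[1],v[0]))
# bar: dark minimum per column clear of mounts
P=[]
for u in list(range(278,283))+list(range(307,312))+list(range(331,334))+list(range(360,367)):
    col=255.-g[205:216,u]; w=np.clip(col-np.median(col)-5,0,None); P.append((u,205+(w*np.arange(11)).sum()/max(w.sum(),1e-6)))
P=np.array(P);k=np.polyfit(P[:,0],P[:,1],1);print("bar fit",k,np.std(P[:,1]-np.polyval(k,P[:,0])))
a,b=[wplane(c,(u,np.polyval(k,u)),.105) for u in (269,374)];print(a,b,(a+b)/2,np.linalg.norm(a-b),yaw(b-a))
# rim upper edge: strongest bright row
P=np.array([(u,150+np.argmax(np.diff(g[150:162,u].astype(float)))) for u in range(282,362)]);k=np.polyfit(P[:,0],P[:,1],1)
a,b=[wplane(c,(u,np.polyval(k,u)),.035) for u in (275,367)];print("rim",k,a,b,(a+b)/2,np.linalg.norm(a-b),yaw(b-a))
cc,st,_=orange(im);print("orange",cc,st,wplane(c,cc,.14))
E
```

```text
bar fit [-1.42288877e-02  2.15798368e+02] 1.1712343100604476
[0.49205731 0.16328013 0.105     ] [0.58905547 0.18358764 0.105     ] [0.54055639 0.17343388 0.105     ] 0.09910114925100372 11.824636857159316
rim [-4.74683544e-03  1.56263608e+02] [0.48159023 0.21029423 0.035     ] [0.58091374 0.23011392 0.035     ] [0.53125198 0.22020407 0.035     ] 0.10128167776557583 11.284965187348194
orange [320.84615385 218.43418803] [313 199  17  39 585] [0.53948259 0.17505663 0.14      ]
```

```bash
python3 - <<'E'
from h import *
from plant import viewer,robot,status,hand
robot.move_linear((.5397,.1743,.30),ori(11.3),rate=.1)
robot.move_linear((.5397,.1743,.1265),rate=.12)
robot.pause(.2)
f0=status.get_obs()["contact_force"]
hand.close()
s=status.get_obs();print(s["time_s"],s["ee_pos"],s["width"],s["grip_force"])
robot.move_linear((.5397,.1743,.30),rate=.1)
robot.pause(.8)
F=np.mean([ (robot.pause(.05),status.get_obs()["contact_force"])[1] for _ in range(10)],0)
s=status.get_obs();print(s["time_s"],s["ee_pos"],s["width"],s["grip_force"],f0,F,"mass",(f0[2]-F[2])/9.81)
cv2.imwrite("pics/s2.png",viewer.snapshot("side")[:,:,::-1])
E
```

```text
7.525 [0.5399159  0.17448244 0.12660039] 0.0131627473678802 59.33855652809143
10.7083 [0.53969642 0.174275   0.2999922 ] 0.013222683904918042 58.422675132751465 [-0.26731577  0.29711399 -0.97399027] [-0.14842149  0.07053395 -5.50672172] mass 0.4620521348502888
```

View pics/s2.png

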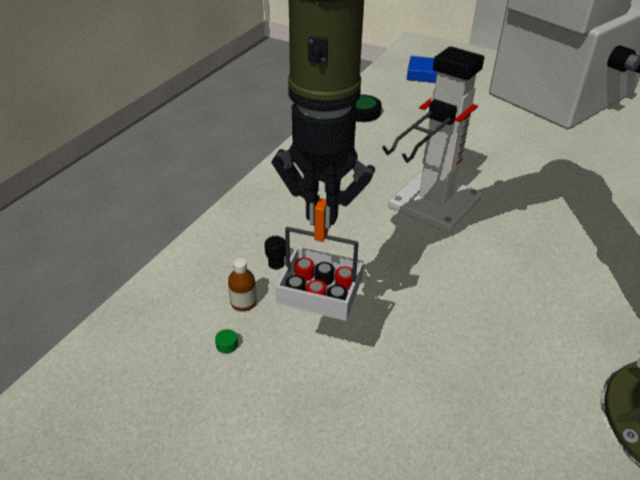

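Held cleanly; the bar now runs from about (287,230) to (357,242), level in the grip, and nothing else has moved. Next I carry it to a point just in front of the hook.

```bash
python3 - <<'E'
from h import *
from plant import viewer,robot,status,hand
S=viewer.camera_info("side")
yw=-7.2; e=np.array([.1253,.992,0]); seat=np.array([.5548,-.1460,.228])
p=seat+.085*e; p[2]=.2895
robot.move_linear(p,ori(yw),rate=.1); robot.pause(.3)
s=status.get_obs();print(s["time_s"],s["ee_pos"],s["contact_force"])
im=viewer.snapshot("side");cv2.imwrite("pics/s3.png",cv2.resize(im[60:260,280:480],None,fx=3,fy=3,interpolation=cv2.INTER_CUBIC)[:,:,::-1])
im=viewer.snapshot("wrist");cv2.imwrite("pics/w3.png",im[:,:,::-1])
c=viewer.camera_info("wrist");np.save("w3.npy",{k:np.array(v) for k,v in c.items() if k in("fx","fy","cx","cy","R","t")},allow_pickle=True)
E
```

```text
13.5833 [ 0.5654511  -0.06159293  0.28952304] [-0.12604919  0.80306649 -4.80483498]
```

View pics/s3.png

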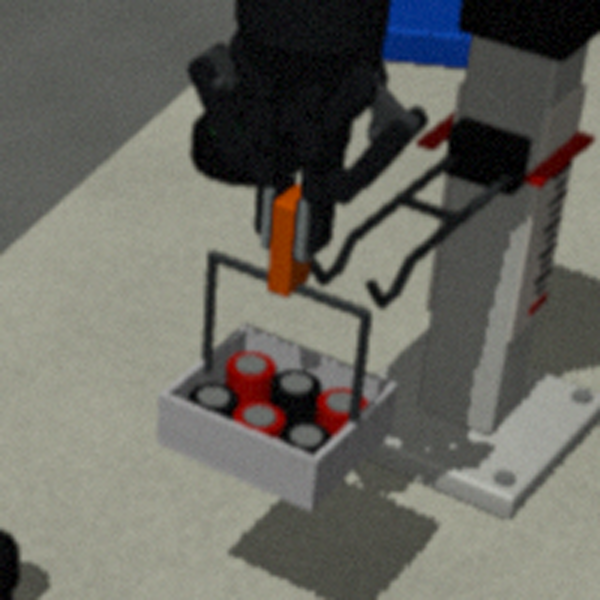

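View pics/w3.png

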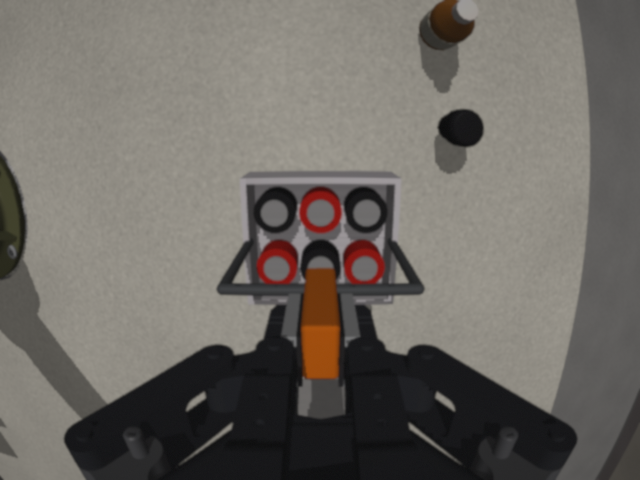

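The side crop shows the bar from (212,257) to (366,316), which is (350.7,145.7) to (402,165.3) in full-image pixels, with the prong seats at (388.3,152.7) and (407.3,161). The wrist view shows the bar from (219,288) to (424,288), centred on the grip.

```bash
python3 - <<'E'
from h import *
from plant import viewer
c=np.load("w3.npy",allow_pickle=True).item();S=viewer.camera_info("side")
yaw=lambda v:np.degrees(np.arctan2(v[1],v[0]))
for n,f,p,q in (("wrist",wplane,(221,288),(422,288)),("side",lambda c,u,z:plane(S,u,z),(351,146),(401.5,165))):
    a,b=f(c,p,.268),f(c,q,.268);print(n,a,b,(a+b)/2,np.linalg.norm(a-b),yaw(b-a))
a,b=plane(S,(388.3,153),.2215),plane(S,(407.3,161),.2215);print("seat front bends side",a,b,(a+b)/2,np.linalg.norm(a-b),yaw(a-b))
E
```

```text
wrist [ 0.51611485 -0.0543287   0.268     ] [ 0.61600731 -0.06697403  0.268     ] [ 0.56606108 -0.06065137  0.268     ] 0.1006896677839589 -7.214664739085833
side [ 0.61313371 -0.06683873  0.268     ] [ 0.51756869 -0.05579522  0.268     ] [ 0.5653512  -0.06131698  0.268     ] 0.0962009963029756 173.40812814611712
seat front bends side [ 0.57627786 -0.14716164  0.2215    ] [ 0.53689361 -0.13990441  0.2215    ] [ 0.55658574 -0.14353303  0.2215    ] 0.04004729983218579 -10.44063731114131
```

```bash
cat >> h.py <<'E'
def force(n=30):
    from plant import robot,status
    A=[]
    for _ in range(n): robot.pause(.025); A.append(status.get_obs()["contact_force"])
    A=np.array(A); return A.mean(0).round(3),A.std(0).round(3),A[:,2].round(2)
E
python3 - <<'E'
from h import *
from plant import viewer,robot,status,hand
e=np.array([.1253,.992,0]); p=np.array([.5551,-.1461,.2895])
robot.move_linear(p,rate=.05); robot.pause(.3)
print(*force(30))
s=status.get_obs();print(s["time_s"],s["ee_pos"])
im=viewer.snapshot("side");cv2.imwrite("pics/s4.png",cv2.resize(im[60:260,280:480],None,fx=3,fy=3,interpolation=cv2.INTER_CUBIC)[:,:,::-1])
E
```

```text
[-0.077 -0.082 -5.519] [0.426 0.544 0.453] [-5.94 -5.69 -5.28 -5.26 -5.21 -5.06 -5.3  -5.05 -5.95 -5.05 -5.53 -5.11
 -5.49 -6.53 -5.19 -5.48 -5.73 -5.43 -6.5  -4.62 -5.65 -6.05 -5.31 -5.89
 -4.96 -5.05 -6.02 -6.2  -5.52 -5.54]
16.5833 [ 0.555102   -0.14612089  0.28950359]
```

View pics/s4.png

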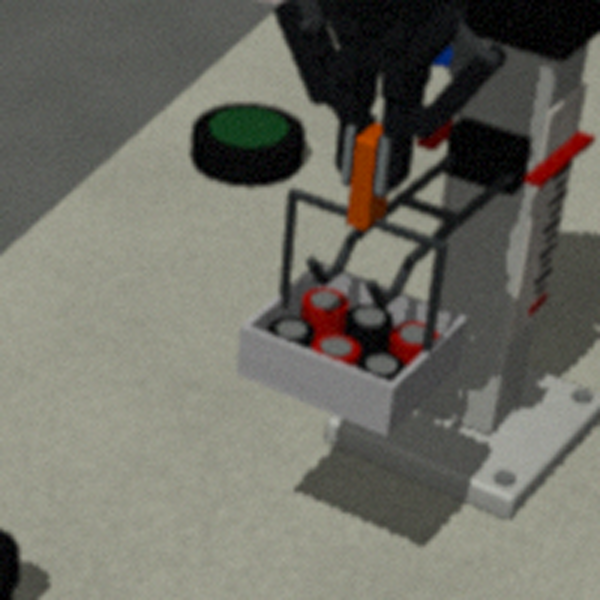

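The side crop shows the bar above the seats, past the tips, with the tray below the prongs. The measured weight is 5.52 N, so I expect about 69 mm of travel.

```bash
python3 - <<'E'
from h import *
from plant import viewer,robot,status,hand
p=np.array([.5551,-.1461,.254])
robot.move_linear(p,rate=.03)
for z in (.235,.19):
    p[2]=z; robot.move_linear(p,rate=.018); robot.pause(.2)
    m,sd,_=force(20 if z>.2 else 50); s=status.get_obs(); print(s["time_s"],s["ee_pos"].round(4),m,sd,"resid z for zero",s["ee_pos"][2]+m[2]/80,s["ft_torque"].round(2))
im=viewer.snapshot("side");cv2.imwrite("pics/s5.png",cv2.resize(im[60:260,280:480],None,fx=3,fy=3,interpolation=cv2.INTER_CUBIC)[:,:,::-1])
E
```

```text
19.875 [ 0.5551 -0.1461  0.235 ] [ 0.605  0.036 -4.404] [0.545 0.437 0.801] resid z for zero 0.17997561986554805 [-0.03 -0.18  0.  ]
23.975 [ 0.5551 -0.1461  0.19  ] [ 0.996 -0.262 -0.959] [0.441 0.514 0.475] resid z for zero 0.1780159444607636 [-0.08 -0.29  0.02]
```

View pics/s5.png

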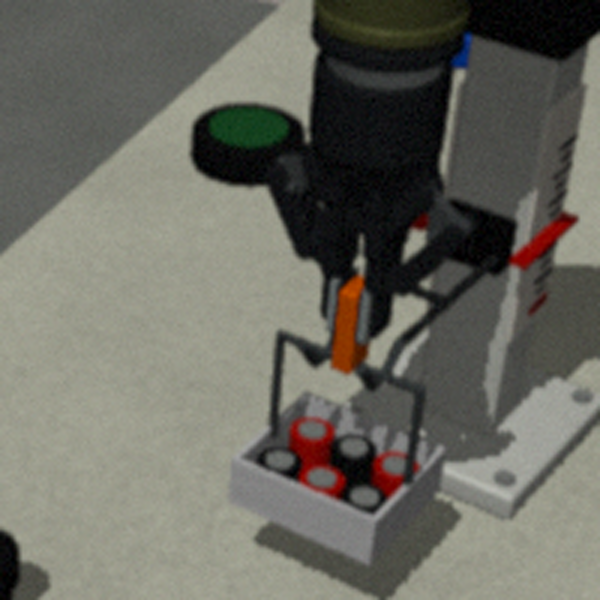

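The side crop shows the bar seated across both prongs with the grip central between them, and the pointer well above the red mark. I'll ease down to zero residual load.

```bash
python3 - <<'E'
from h import *
from plant import viewer,robot,status,hand
p=np.array([.5551,-.1461,.1787])
for i in range(3):
    robot.move_linear(p,rate=.012 if i==0 else .004); robot.pause(.3)
    m,sd,_=force(100); s=status.get_obs(); print(s["time_s"],s["ee_pos"].round(4),m,sd,p[2]+m[2]/80,s["ft_torque"].round(2))
    if abs(m[2])<.06: break
    p[2]+=m[2]/80
E
```

```text
27.9167 [ 0.5551 -0.1461  0.1787] [ 1.544 -0.36   0.07 ] [0.521 0.469 0.506] 0.17957499999999998 [-0.05 -0.39 -0.01]
31.0833 [ 0.5551 -0.1461  0.1796] [ 1.747 -0.319 -0.057] [0.502 0.509 0.479] 0.17886249999999998 [-0.05 -0.43  0.01]
```

Vertical residual is now about zero. There is a small sideways preload of 1.7 N, so I'll relieve it before letting go.

```bash
python3 - <<'E'
from h import *
from plant import viewer,robot,status,hand
p=np.array([.5551,-.1461,.1792])
for dx in (.0004,.0004,.0004):
    p[0]+=dx; robot.move_linear(p,rate=.004); robot.pause(.2)
    m,sd,_=force(40); s=status.get_obs(); print(s["time_s"],s["ee_pos"].round(4),m,s["ft_torque"].round(2))
    if m[0]<.5: break
E
```

```text
32.5667 [ 0.5553 -0.1461  0.1791] [-1.228 -0.15   0.119] [-0.06  0.43 -0.01]
```

```bash
python3 - <<'E'
from h import *
from plant import viewer,robot,status,hand
p=np.array([.55533,-.1461,.1792])
for i in range(3):
    robot.move_linear(p,rate=.004); robot.pause(.2)
    m,sd,_=force(50); s=status.get_obs(); print(s["time_s"],s["ee_pos"].round(4),m,s["ft_torque"].round(2))
    if abs(m[0])<.6: break
    p[0]+=m[0]*.0001
E
```

```text
34.2667 [ 0.5553 -0.1461  0.1792] [-1.73  -0.195  0.004] [-0.12  0.41  0.03]
35.9667 [ 0.5552 -0.1461  0.1792] [-0.264 -0.282  0.052] [-0.11 -0.1   0.01]
```

```bash
python3 - <<'E'
from h import *
from plant import viewer,robot,status,hand
hand.open_jaws(); robot.pause(.5)
s=status.get_obs();print(s["time_s"],s["width"],s["contact_force"])
p=s["ee_pos"].copy(); p[2]+=.13; robot.move_linear(p,rate=.08)
a=viewer.snapshot("side"); robot.pause(1.5); b=viewer.snapshot("side")
print(status.get_obs()["time_s"],np.abs(a.astype(int)-b).max(2)[150:260,330:440].max(), orange(a)[0],orange(b)[0])
cv2.imwrite("pics/s6.png",b[:,:,::-1])
E
```

```text
37.1583 0.08569448268141913 [-0.17599257  0.54857999 -0.39154608]
40.5333 28 [395.34703196 171.99086758] [395.30555556 172.13888889]
```

View pics/s6.png

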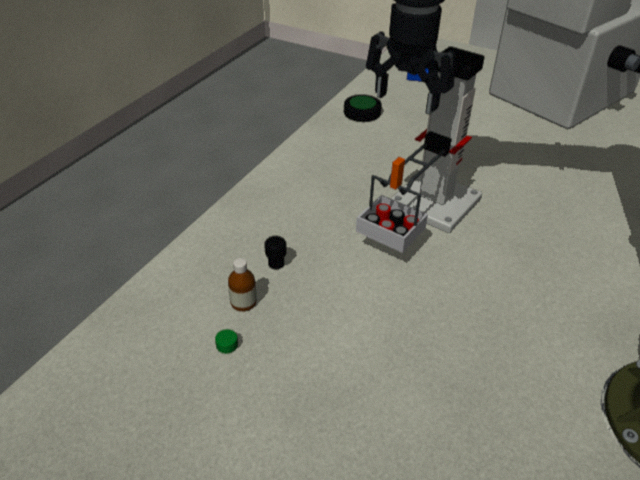

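The carrier hangs still in both prongs with its grip at (395,172), clear of the bench. The gripper is clear, and the bottle, eyepiece and puck are where they stood.

```bash
python3 -c "
from plant import workorder; print(workorder.sign_off())"
```

```text
the job is handed in; nothing more can be done
None
```

The carrier hangs still and centred in both prongs, clear of the bench; I let go with about 0 N left on the gripper, the bystanders look unmoved, and the job was handed in at about 40 s (no verdict was shown).

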